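# Send the empty tip rack down the waste chute

## Robot

A 6-joint arm with a two-finger parallel gripper is mounted at the origin on the work surface. World frame = base frame: x ahead of the robot, y to its left, z up, the work surface at z = 0. Lengths are in m, angles in rad, forces in N, time in s.
With the tool pointing down it reaches from about 0.375 to 0.9 m from the base axis. Payload 3.1 kg.
Tool frame: the origin (TCP) lies between the finger pads; the fingertips stand 22 mm ahead of it and the grasp point (between the pads) lies 3 mm ahead of it; z points along the fingers, y is the line along which they close (so a half turn about z gives the same grasp; the last joint's range is limited). The gripper opens to 87 mm and grips with 3 to 60 N. Pads are 19 mm wide; open, the fingers measure 117 mm over their backs; the gripper's body (75 mm by 190 mm) begins 51 mm behind the grasp point.
Start: joints at [-1.373, 0.527, 1.433, -0, 1.181, -0.178], TCP at [0.229, -0.581, 0.245] pointing down, gripper open.
Joint ranges: [-3.08, 3.08], [-0.75, 2.2], [0.22, 2.44], [-1.43, 4.57], [0, 2.65], [-2.85, 2.85]. Speed limits (rad/s): [2.79, 2.79, 3.14, 3.14, 3.14, 3.14].

## Interface

Orientations are given as a unit quaternion [x, y, z, w].
In Python, from rig import robot gives the robot as it stands.
- The arm moves only by the tool move_arm, never from a script. Its argument "series" is text: rows parted by semicolons, each of 6 numbers parted by spaces: the shift along the tool's x, y, z in mm, then the turn, a rotation vector about the tool's x, y, z in degrees. In form: dx dy dz ax ay az; .... A call has 1 to 8 rows; each row is the pose to reach, as a shift and turn from the pose commanded when the call began, along the tool's axes at that moment; what a row does not reach only later rows make up. A row lasts 1/12 s, in which the tool goes at most 41.7 mm and 7.16 degrees, less where a joint would pass 70% of its speed; a pose out of reach is approached as far as the arm can. A call with a gripper value outside its range is refused whole. "jaw" is the opening, from 0 (shut) to 1 (fully open), set as the call begins (left out, the last holds). The fingers move at their own pace and stop on an object; "newtons" is the grip in N (left out, the last holds). Time passes only in rows, so rows that repeat a pose let the fingers close. It gives the time, the measured TCP pose, the force, the opening and the grip force at its end, in the units of the state.
- robot.get_obs(): the state, without advancing time (a new reading comes with each control period).
- robot.camera(name): name is "scene" or "top" or "wrist"; returns a dict with "img" (384x512x3 uint8, red, green, blue), "mtx" (3x3 intrinsics, pixels), "world_to_cam" (4x4, takes a point from world to camera coordinates). Camera axes: x right, y down, z forward; pixel columns grow to the right and rows downward; lengths in m; the calibration is good to about 2 mm. The wrist camera is an equidistant fisheye: a pixel r from the principal point sees the ray r / f radians off the axis. A picture is of the moment at which its call begins. There is no depth.
- robot.hand_in(): hands the job in; it is judged then, once.
Trained networks look in a picture, given as the dict that the camera call returned (one of the last four; its "shot" number tells which), for a name from the list of things; names that differ only in an ending like _2 or _b are one class to them, and where a whole thing is asked for, a point or a joint stands for the part that bears it (a point fixed in the world has none). Each returns a list of dicts, best first, with "p" (0 to 1); they miss things now and then, are a little off and sometimes report something else, mostly with a low value. They report only what shows in the picture. A call takes as long as a camera call. They do not tell look-alikes from the thing itself.
- robot.search_frame(picture, thing): "xyz" ([x, y, z] in m, in world coordinates, good to about 4 mm: the middle of the surface that is visible of it).
- robot.tip_of(picture, thing): "xyz" ([x, y, z] in m, in world coordinates, good to about 4 mm: a listed point, or the origin of a listed thing).
The state is a dict: "time": time; "q": joint angles; "joint_velocities": joint speeds; "joint_torque": joint torques, N m; "position": TCP position; "tool_rot": TCP orientation; "ft_force": force on the tool from outside, world axes, zero at the start; "moment": the same for the moment, N m; "grip_width": finger opening in m; "grip_force": force on a finger pad.
Only numpy, scipy, OpenCV 4.12 (cv2) and the standard library are available. Lean on these libraries where they do the work, as an engineer would, in place of code of your own. Each camera call takes 0.05 s, during which the arm holds its last target. There are 200 camera calls.

## Task

Push the empty pipette-tip rack across the bench and end-on through the hanging flap of the waste chute until it slides away down into the tub below, then draw your fingers back so that the flap swings shut behind it without closing on them. Only push it, never pick it up, and leave the full tip rack and everything else on the bench where it is.

Things in the scene. Friction and masses are not known exactly. Their poses are not given: they have to be found in the camera images.
- rack_empty: the empty pipette-tip rack: a blue box block, 122 x 84 x 34 mm (long side along its own x), 70 to 130 g, its flat top pierced by a grid of 8 x 12 bare holes, nothing standing in them. Lies flat and loose on the bench and slides easily (friction about 0.2). Origin: centre of its underside.
- rack_full: the full tip rack: the same blue block, 122 x 84 x 34 mm, but with white tips standing 14 mm out of all its holes (48 mm high in all). Lies loose on the bench on the other side of the chute's lane; stays there. Origin: centre of its underside, x along its long side.
- chute: the steel waste chute, fixed to the far edge of the bench. Origin: at bench height on the bench edge, mid-mouth; x points away from the robot, into the chute, square to the edge. The bench top is the floor of the mouth up to the edge; past it a 120 mm slide falls at 32 degrees to an open grey tub (380 x 300 mm, 80 mm deep, its floor 150 mm below the bench). A rack pushed until its middle is over the edge tips and slides down by itself.
- chute_mouth (a point): centre of the chute's entry at bench height, 98 mm before the bench edge, between the tips of two flared guides 60 mm high, 170 mm apart there. From 70 mm before the edge to 20 mm past it the sides are two upright parallel cheeks, 82 mm high, 120 mm apart inside: a rack fits end-on (84 mm side across).
- chute_axle (a point): middle of the flap's axle, a level 8 mm rod across the mouth, 45 mm before the bench edge and 74 mm above the bench; the knuckles of the flap on it reach 81 mm high; open above.
- flap (a joint): the gravity flap in the mouth: a 114 x 66 mm thin aluminium flap of 28 g hanging from the axle, its lower edge 7 mm above the bench. 0 = hanging shut (a stop keeps it from swinging towards the robot), grows to 1.5 rad as it is pushed inward, away from the robot. Falls shut by its own weight.
- flap_hem (a point): middle of the lower edge of the flap, 66 mm from the axle
- bottle: small amber bottle, 48 mm across, 85 mm high, upright beside the chute (left or right); origin: centre of its underside
- jar: small white screw jar, 45 mm across, 58 mm high, upright beside the chute (on the side opposite to the bottle); origin: centre of its underside
- pen: marker pen, 138 mm long, 15 mm thick, lying near the robot; origin: on its underside, 50 mm from its blunt end; x towards its cap
- pipette: hand pipette lying on its side, 275 mm long, 30 mm high; origin: on the bench below its middle, x towards its tip
- tube_plate: clear tube plate with small tubes, 200 x 130 mm, 57 mm high, standing to the right; origin: centre of its underside
- mixer: black vortex mixer, 150 x 120 mm, 111 mm high, standing to the left, fixed; origin: centre of its underside
Mind the look-alikes: they are no part of the job. Leave any turquoise or yellow look-alike of the rack_empty alone.

How it is judged:
By the outcome, as a careful person would: the job done as asked, in the order asked, and still so for the second after the job is handed in, with the robot touching nothing.
It also fails if it takes over 58 s, if anything falls off the work surface, if the arm or the gripper's body presses on something with over 40 N, if the wrist force passes 120 N, or if a joint passes its speed limit or range.

## Working session

There is one attempt and no reset: what is moved stays moved. The work goes in short steps, Python scripts to look and compute and a tool call to move; the robot and the scene stay as the last step left them, time stands still between calls to the robot, and variables do not carry over. Pictures are saved under pics/ and viewed, at most 10 in all, crops included, and the job is handed in when it is done.

Besides the shell and the picture viewer there is one more tool, called after "Request:" as a command line: name --argument value ..., lists and objects as JSON in quotes. move_arm: Moves the arm, as the interface text tells. Its arguments: {"type":"object","properties":{"series":{"type":"string"},"jaw":{"type":"number"},"newtons":{"type":"number"}},"required":["series"]}

```bash
mkdir -p pics; ls; python3 - <<'E'
from rig import robot
import cv2, numpy as np
for n in ("top","scene"):
    p=robot.camera(n); cv2.imwrite(f"pics/{n}0.png",p["img"][:,:,::-1])
    print(n,p["mtx"].round(1).tolist(),p["world_to_cam"].round(3).tolist())
    for t in ["rack_empty","rack_full","chute","chute_mouth","chute_axle","flap_hem","bottle","jar","pen","pipette","tube_plate","mixer"]:
        r=robot.tip_of(p,t)
        print(t,[(np.round(d["xyz"],3).tolist(),round(d["p"],2)) for d in r[:4]])
o=robot.get_obs(); print(o)
E
```

```text
pics
top [[413.9, 0.0, 255.3], [0.0, 413.9, 192.9], [0.0, 0.0, 1.0]] [[0.019, -1.0, -0.008, -0.1], [-0.99, -0.018, -0.138, 0.479], [0.138, 0.011, -0.99, 1.494], [0.0, 0.0, 0.0, 1.0]]
rack_empty [([0.487, -0.262, 0.004], 0.78), ([0.536, 0.255, 0.002], 0.75), ([0.345, 0.116, 0.001], 0.71), ([0.389, -0.751, -0.001], 0.57)]
rack_full [([0.522, 0.088, 0.003], 0.68)]
chute [([0.7, -0.072, -0.002], 0.6)]
chute_mouth [([0.6, -0.074, -0.002], 0.88), ([0.568, -0.512, -0.005], 0.48)]
chute_axle [([0.653, -0.069, 0.077], 0.58)]
flap_hem [([0.655, -0.07, 0.011], 0.67), ([0.569, -0.511, -0.003], 0.44)]
bottle [([0.647, -0.228, -0.0], 0.45), ([0.492, -0.263, 0.001], 0.22)]
jar [([0.653, -0.073, 0.012], 0.53), ([0.646, 0.108, 0.001], 0.46), ([0.653, -0.073, 0.078], 0.42)]
pen [([0.334, 0.282, -0.002], 0.72)]
pipette [([0.346, -0.422, -0.001], 0.64), ([0.486, -0.259, 0.002], 0.23)]
tube_plate [([0.57, -0.513, -0.001], 0.89), ([0.647, -0.228, 0.0], 0.63)]
mixer [([0.551, 0.503, -0.0], 0.92)]
scene [[425.0, 0.0, 259.2], [0.0, 425.0, 193.0], [0.0, 0.0, 1.0]] [[0.765, 0.644, -0.015, -0.296], [0.416, -0.5
[... 751 characters left out ...]
'time': 1.3, 'q': array([-1.37350325e+00,  5.27491274e-01,  1.43266665e+00,  8.80479722e-06,
        1.18138256e+00, -1.78513997e-01]), 'joint_velocities': array([ 0.00099031, -0.00074535, -0.00046872,  0.00205583, -0.00132161,
       -0.000934  ]), 'joint_torque': array([ 1.50948949e-06, -4.40014994e+01, -1.76983935e+01,  6.33451296e-02,
        5.06547431e-02, -4.15207785e-05]), 'position': array([ 0.2294112 , -0.5813745 ,  0.24456441]), 'tool_rot': array([9.82398324e-01, 1.86798104e-01, 4.31758309e-06, 2.60453553e-05]), 'ft_force': array([-0.52639179, -0.24495696,  0.05402304]), 'moment': array([-0.0638765 , -0.00534131, -0.02126424]), 'grip_force': 0.0, 'grip_width': 0.08711491974093064}
```

View pics/top0.png

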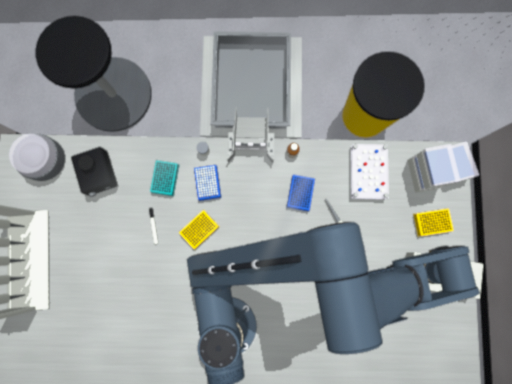

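View pics/scene0.png

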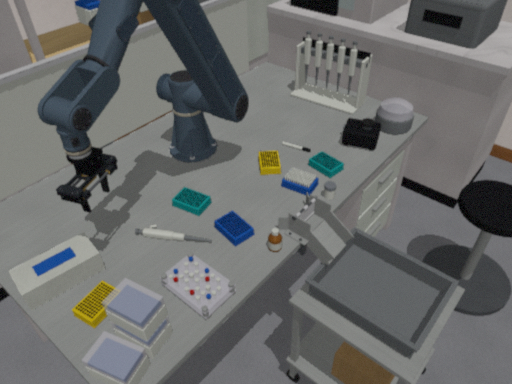

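Top view: the candidates for rack_empty are the blue block with bare holes at (301,193), the blue block with white tips at (207,183, rack_full), turquoise at (165,178), yellow at (199,230) and (435,222), and a turquoise one hidden from this view, at (192,200) in the scene view. By the description I choose (301,193). The chute is at about (250,145), and the bottle at (293,149) stands beside it.

```bash
cat > h.py <<'E'
from rig import robot
import cv2, numpy as np
def ray(p,uv,z):
    K=p["mtx"];T=p["world_to_cam"];R=T[:3,:3];c=-R.T@T[:3,3]
    uv=np.atleast_2d(uv).astype(float)
    d=np.c_[uv,np.ones(len(uv))]@np.linalg.inv(K).T@R
    return c+d*((z-c[2])/d[:,2])[:,None]
def pix(p,X):
    T=p["world_to_cam"];q=np.atleast_2d(X)@T[:3,:3].T+T[:3,3];q=q@p["mtx"].T;return q[:,:2]/q[:,2:]
def rect(p,z,x0,y0,x1,y1,s=1000):   # rectified: col = -y, row = -x ; s px/m
    w=[(x1,y1,z),(x1,y0,z),(x0,y0,z),(x0,y1,z)]
    W,H=int((y1-y0)*s),int((x1-x0)*s)
    M=cv2.getPerspectiveTransform(pix(p,w).astype(np.float32),np.float32([[0,0],[W,0],[W,H],[0,H]]))
    return cv2.warpPerspective(p["img"],M,(W,H),flags=cv2.INTER_CUBIC)
def rack(p,x0,y0,x1,y1,z=0.034):
    im=rect(p,z,x0,y0,x1,y1);h=cv2.cvtColor(im,cv2.COLOR_RGB2HSV)
    m=cv2.inRange(h,(105,110,40),(130,255,255));m=cv2.morphologyEx(m,cv2.MORPH_CLOSE,np.ones((9,9)))
    c=max(cv2.findContours(m,0,2)[0],key=cv2.contourArea);r=cv2.boxPoints(cv2.minAreaRect(c))
    P=np.c_[x1-r[:,1]/1000,y1-r[:,0]/1000];e=[P[1]-P[0],P[2]-P[1]];e.sort(key=np.linalg.norm)
    L=e[1]*np.sign(e[1][0])
    return P.mean(0).round(4),np.linalg.norm(e,axis=1).round(3),np.degrees(np.arctan2(L[1],L[0])).round(1),im,m
E
python3 - <<'E'
from h import *
p=robot.camera("top");r=rack(p,.38,-.36,.6,-.17);print("top",r[:3])
s=robot.camera("scene");q=rack(s,.38,-.36,.6,-.17);print("scene",q[:3])
print("turq",ray(s,[(173,200),(190,188),(212,200),(196,213)],.034).round(3).tolist())
print("pip tip, butt",ray(s,[(212,241),(136,230)],.012).round(3).tolist())
c=rect(p,0.0,.55,-.2,.75,.06,1500); 
a=cv2.resize(r[3],None,fx=2,fy=2); 
H=max(a.shape[0],c.shape[0]);pad=lambda i:cv2.copyMakeBorder(i,0,H-i.shape[0],0,0,0)
cv2.imwrite("pics/crop1.png",np.hstack([pad(a),pad(c)])[:,:,::-1])
E
```

```text
top (array([ 0.4849, -0.2569], dtype=float32), array([0.084, 0.123], dtype=float32), np.float32(-9.4))
scene (array([ 0.4995, -0.2701], dtype=float32), array([0.098, 0.142], dtype=float32), np.float32(-9.5))
turq [[0.229, -0.31, 0.034], [0.227, -0.223, 0.034], [0.342, -0.218, 0.034], [0.346, -0.304, 0.034]]
pip tip, butt [[0.471, -0.351, 0.012], [0.226, -0.484, 0.012]]
```

View pics/crop1.png

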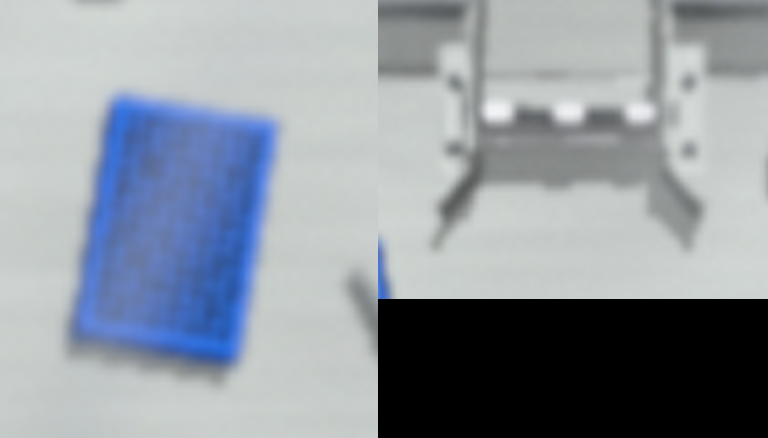

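The crop confirms a blue block with bare holes and no tips, its yaw about -9 deg. The pipette tip is close, about 45 mm off its right side at crop (350,275). The chute looks square to the edge, centred on y≈-0.07 with the edge at x≈0.70.

Request:
move_arm --series "41 -19 12 0 0 -7;81 -38 24 0 0 -14;122 -57 36 0 0 -21;162 -76 48 0 0 -28;203 -95 60 0 0 -35;244 -114 71 0 0 -42;284 -133 83 0 0 -49;325 -152 95 0 0 -59" --jaw 1

```text
time: 2.07
position: [0.452, -0.3458, 0.159]
tool_rot: [0.777, 0.629, 0.0, 0.0]
ft_force: [1.1, -0.1, -0.0]
grip_width: 0.0872
grip_force: 0.0
```

Request:
move_arm --series "0 0 0 0 0 0;0 0 0 0 0 0"

```text
time: 2.23
position: [0.4519, -0.345, 0.1586]
tool_rot: [0.778, 0.629, -0.0, -0.001]
ft_force: [0.4, -0.7, -1.3]
grip_width: 0.0868
grip_force: 0.0
```

Request:
move_arm --series "29 18 10 0 0 -2.7;29 18 40 0 0 -2.7;29 18 65 0 0 -2.7;29 18 65 0 0 -2.7"

```text
time: 2.57
position: [0.4721, -0.3219, 0.0907]
tool_rot: [0.764, 0.645, -0.0, -0.004]
ft_force: [-0.5, -0.4, -0.2]
grip_width: 0.0867
grip_force: 0.0
```

```bash
python3 - <<'E'
from h import *
p=robot.camera("wrist");s=robot.camera("scene")
cv2.imwrite("pics/w1.png",np.hstack([p["img"],s["img"][130:,60:348][:,:]] if 0 else [p["img"]])[:,:,::-1])
print(robot.get_obs()["position"],[ (np.round(d["xyz"],3).tolist(),round(d["p"],2)) for d in robot.tip_of(p,"rack_empty")[:3]])
E
```

```text
[ 0.47379395 -0.32384786  0.0941602 ] [([0.485, -0.26, -0.002], 0.78), ([0.269, -0.258, -0.006], 0.66)]
```

View pics/w1.png

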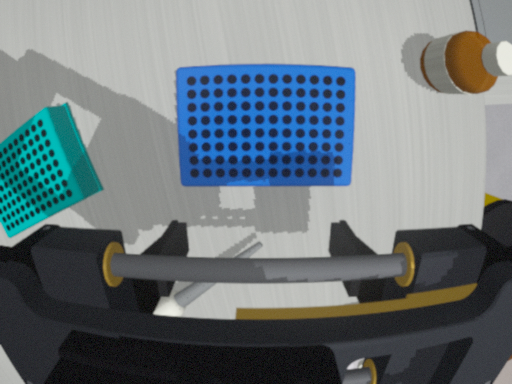

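The wrist view shows the bare-hole rack at (265,125), parallel to the finger line. The pipette tip at (260,243) lies clear between the fingers. I'll lower and push sideways.

Request:
move_arm --series "0 0 25 0 0 0;0 0 50 0 0 0;0 0 50 0 0 0;8 0 50 0 0 0;16 -1 50 0 0 0;26 -2 50 0 0 0;36 -3 50 0 0 -1;48 -4 50 0 0 -2"

```text
time: 3.38
position: [0.4793, -0.2741, 0.0455]
tool_rot: [0.752, 0.659, 0.0, 0.001]
ft_force: [-0.0, 0.2, 0.8]
grip_width: 0.087
grip_force: 0.2
```

Request:
move_arm --series "13 -1 0 0 0 -1;27 -2 0 0 0 -2;41 -4 0 0 0 -3;55 -5 0 0 0 -4;69 -7 0 0 0 -5;82 -8 0 0 0 -6;94 -10 0 0 0 -7;104 -11 0 0 0 -7.4"

```text
time: 4.05
position: [0.4811, -0.1685, 0.0441]
tool_rot: [0.708, 0.707, -0.0, -0.0]
ft_force: [-0.0, 0.4, -0.5]
grip_width: 0.0869
grip_force: 0.1
```

```bash
python3 - <<'E'
from h import *
o=robot.get_obs();x,y,z,w=o["tool_rot"];print(o["position"],np.degrees(2*np.arctan2(y,x)),o["ft_force"])
p=robot.camera("wrist");cv2.imwrite("pics/w2.png",p["img"][:,:,::-1])
print([(np.round(d["xyz"],3).tolist(),round(d["p"],2)) for d in robot.tip_of(p,"rack_empty")[:3]])
E
```

```text
[ 0.48112726 -0.16848604  0.04413367] 89.90551851845554 [-0.00077218  0.41603072 -0.51317043]
[([0.484, -0.115, -0.001], 0.71)]
```

View pics/w2.png

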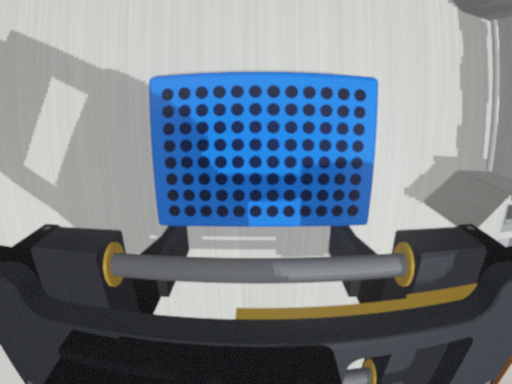

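The rack has followed and sits square against both fingers, about 46 mm short of the lane. I'll finish the push, then back off.

Request:
move_arm --series "8 0 0 0 0 0;18 0 0 0 0 0;27 0 0 0 0 0;34 0 0 0 0 0;40 0 0 0 0 0;43 0 0 0 0 0;45 0 0 0 0 0;46 0 0 0 0 0"

```text
time: 4.82
position: [0.4817, -0.1239, 0.0442]
tool_rot: [0.708, 0.706, -0.0, 0.0]
ft_force: [0.7, 0.1, -0.0]
grip_width: 0.0871
grip_force: 0.1
```

Request:
move_arm --series "-10 0 0 0 0 0;-30 0 0 0 0 0;-30 0 -30 0 0 0;-30 0 -65 0 0 0;-30 0 -90 0 0 0;-30 0 -90 0 0 0"

```text
time: 5.32
position: [0.4843, -0.1569, 0.1386]
tool_rot: [0.709, 0.705, 0.001, 0.005]
ft_force: [-0.4, -0.4, -0.5]
grip_width: 0.0868
grip_force: 0.0
```

```bash
python3 - <<'E'
from h import *
o=robot.get_obs();x,y,z,w=o["tool_rot"];print(o["position"],np.degrees(2*np.arctan2(y,x)),o["ft_force"])
for n in("wrist","scene"):
    p=robot.camera(n)
    for t in("rack_empty","chute_mouth","chute_axle"):print(n,t,[(np.round(d["xyz"],3).tolist(),round(d["p"],2)) for d in robot.tip_of(p,t)[:4]])
print(rack(p,.38,-.18,.6,.03)[:3])
E
```

```text
[ 0.48434691 -0.15693052  0.13855144] 89.73544487066572 [-0.40712755 -0.35180542 -0.4859366 ]
wrist rack_empty []
wrist chute_mouth []
wrist chute_axle []
scene rack_empty [([0.535, 0.252, -0.001], 0.95), ([0.266, -0.258, 0.0], 0.87), ([0.386, -0.749, -0.001], 0.84), ([0.343, 0.114, 0.003], 0.81)]
scene chute_mouth [([0.601, -0.072, -0.004], 0.91), ([0.648, -0.227, 0.0], 0.42)]
scene chute_axle [([0.653, -0.067, 0.075], 0.66)]
(array([ 0.4945, -0.084 ], dtype=float32), array([0.108, 0.141], dtype=float32), np.float32(-0.0))
```

Request:
move_arm --series "11 -11 0 0 0 7;22 -22 0 0 0 14;33 -34 0 0 0 21;44 -45 0 0 0 28;55 -57 0 0 0 35;66 -68 0 0 0 42;77 -80 0 0 0 49;87 -91 0 0 0 56" --jaw 0.45

```text
time: 6.38
position: [0.3898, -0.066, 0.1337]
tool_rot: [0.958, 0.288, -0.001, -0.001]
ft_force: [0.2, 0.5, -0.6]
grip_width: 0.0432
grip_force: 0.0
```

Request:
move_arm --series "0 0 0 0 0 7;0 0 0 0 0 14;0 0 0 0 0 21;0 0 0 0 0 28;0 0 0 0 0 34;0 0 0 0 0 34"

```text
time: 6.88
position: [0.3907, -0.0667, 0.1338]
tool_rot: [1.0, -0.003, -0.001, -0.0]
ft_force: [-0.3, -0.8, -0.0]
grip_width: 0.0386
grip_force: 0.0
```

```bash
python3 - <<'E'
from h import *
o=robot.get_obs();x,y,z,w=o["tool_rot"];print(o["position"],np.degrees(2*np.arctan2(y,x)),o["grip_width"])
p=robot.camera("wrist");cv2.imwrite("pics/w3.png",p["img"][:,:,::-1])
for t in("rack_empty","chute_mouth","chute_axle","chute"):print(t,[(np.round(d["xyz"],3).tolist(),round(d["p"],2)) for d in robot.tip_of(p,t)[:4]])
E
```

```text
[ 0.39068783 -0.06670906  0.13375427] -0.2910163335632296 0.03863257974354912
rack_empty [([0.347, 0.117, 0.0], 0.98), ([0.271, -0.257, -0.005], 0.68), ([0.482, -0.073, -0.002], 0.65)]
chute_mouth []
chute_axle []
chute []
```

View pics/w3.png

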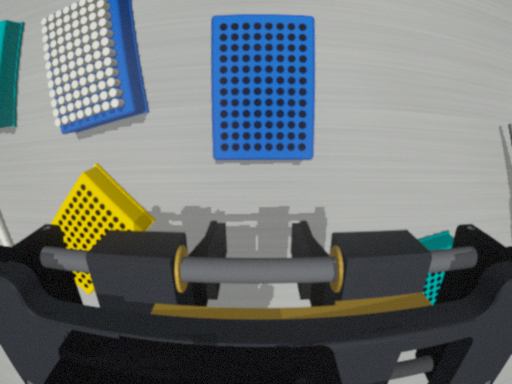

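The wrist view shows the rack square ahead at (263,88), and the full rack at (95,65) well clear of the lane. I'll lower behind it and push end-on.

Request:
move_arm --series "0 4 30 0 0 0;0 4 65 0 0 0;0 4 90 0 0 0;0 4 90 0 0 0;10 4 90 0 0 0;20 4 90 0 0 0;30 4 90 0 0 0;42 4 90 0 0 0"

```text
time: 7.8
position: [0.4351, -0.0713, 0.0461]
tool_rot: [1.0, -0.002, 0.002, 0.001]
ft_force: [0.2, -0.1, -0.1]
grip_width: 0.0391
grip_force: 0.1
```

Request:
move_arm --series "12 0 0 0 0 0;24 0 0 0 0 0;36 0 0 0 0 0;47 0 0 0 0 0;56 0 0 0 0 0;63 0 0 0 0 0;67 0 0 0 0 0;70 0 0 0 0 0"

```text
time: 8.47
position: [0.5036, -0.0712, 0.0449]
tool_rot: [1.0, -0.002, 0.001, 0.0]
ft_force: [1.2, -0.3, 0.3]
grip_width: 0.0395
grip_force: 0.2
```

```bash
python3 - <<'E'
from h import *
o=robot.get_obs();x,y,z,w=o["tool_rot"];print(o["position"],np.degrees(2*np.arctan2(y,x)),o["ft_force"])
p=robot.camera("wrist");s=robot.camera("scene")
cv2.imwrite("pics/w4.png",np.hstack([cv2.resize(p["img"],(400,300)),cv2.resize(s["img"][150:300,220:420],(400,300))])[:,:,::-1])
for t in("rack_empty","chute_mouth","chute_axle","chute"):print(t,[(np.round(d["xyz"],3).tolist(),round(d["p"],2)) for d in robot.tip_of(p,t)[:3]])
E
```

```text
[ 0.50364811 -0.07124899  0.04492683] -0.1813705617783318 [ 1.16117509 -0.28340129  0.27354997]
rack_empty [([0.575, -0.073, -0.001], 0.83)]
chute_mouth []
chute_axle []
chute []
```

View pics/w4.png

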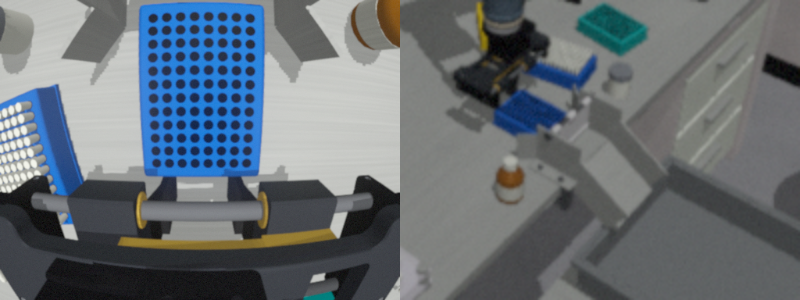

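The rack's nose lies centred between the flared guides (wrist view: rack at (200,90), guides at (95,30) and (305,30)). I'll continue through the flap.

Request:
move_arm --series "12 0 0 0 0 0;24 0 0 0 0 0;36 0 0 0 0 0;48 0 0 0 0 0;60 0 0 0 0 0;72 0 0 0 0 0;84 0 0 0 0 0;94 0 0 0 0 0"

```text
time: 9.43
position: [0.5969, -0.0716, 0.0439]
tool_rot: [1.0, -0.002, -0.001, -0.0]
ft_force: [-0.1, 0.3, 0.4]
grip_width: 0.0395
grip_force: 0.2
```

```bash
python3 - <<'E'
from h import *
o=robot.get_obs();x,y,z,w=o["tool_rot"];print(o["position"],np.degrees(2*np.arctan2(y,x)),o["ft_force"])
p=robot.camera("wrist");s=robot.camera("scene")
cv2.imwrite("pics/w5.png",np.hstack([cv2.resize(p["img"],(400,300)),cv2.resize(s["img"][150:300,220:420],(400,300))])[:,:,::-1])
for t in("rack_empty","chute_mouth","chute_axle","chute"):print(t,[(np.round(d["xyz"],3).tolist(),round(d["p"],2)) for d in robot.tip_of(p,t)[:3]])
E
```

```text
[ 0.59686351 -0.07160597  0.04391495] -0.2196861601687089 [-0.12006651  0.34200453  0.35602819]
rack_empty [([0.647, -0.226, -0.0], 0.39)]
chute_mouth []
chute_axle [([0.652, -0.071, 0.076], 0.87)]
chute [([0.701, -0.067, -0.0], 0.68)]
```

View pics/w5.png

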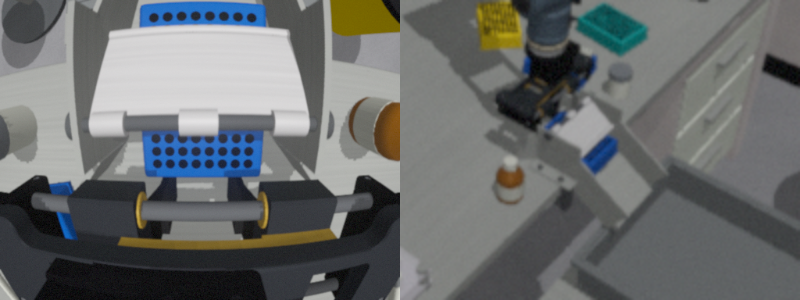

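The rack is through the flap, which rests on its top; the axle shows at x≈0.653. The rear end has about 33 mm more to go.

Request:
move_arm --series "10 0 0 0 0 0;20 0 0 0 0 0;29 0 0 0 0 0;35 0 0 0 0 0;36 0 0 0 0 0;36 0 0 0 0 0;36 0 0 0 0 0"

```text
time: 10.32
position: [0.6323, -0.0716, 0.0441]
tool_rot: [1.0, -0.002, -0.0, -0.0]
ft_force: [0.6, -0.7, 0.5]
grip_width: 0.0389
grip_force: 0.0
```

```bash
python3 - <<'E'
from h import *
o=robot.get_obs();print(o["position"],o["ft_force"])
p=robot.camera("wrist");s=robot.camera("scene")
cv2.imwrite("pics/w6.png",np.hstack([cv2.resize(p["img"],(400,300)),cv2.resize(s["img"][150:380,260:500],(400,383))[:300]])[:,:,::-1])
E
```

```text
[ 0.63225204 -0.07158754  0.04405823] [ 0.5635104  -0.69260418  0.53317701]
```

View pics/w6.png

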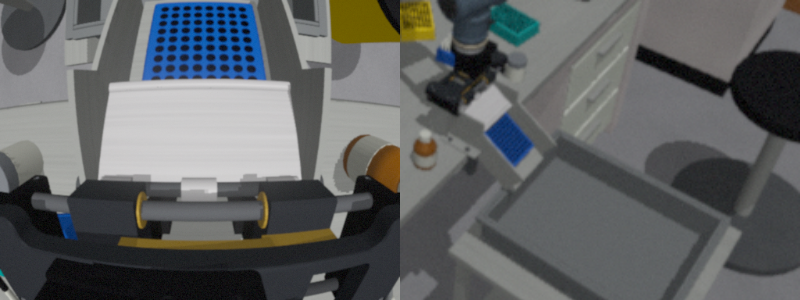

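The rack has tipped and is sliding down the chute. I'll draw the fingers straight back, then up.

Request:
move_arm --series "0 0 0 0 0 0;-10 0 0 0 0 0;-30 0 0 0 0 0;-55 0 0 0 0 0;-80 0 0 0 0 0;-110 0 0 0 0 0;-120 0 -30 0 0 0;-120 0 -70 0 0 0"

```text
time: 11.08
position: [0.5059, -0.0695, 0.1116]
tool_rot: [1.0, -0.002, -0.007, -0.003]
ft_force: [0.7, -1.0, -0.6]
grip_width: 0.0391
grip_force: 0.0
```

Request:
move_arm --series "-10 0 -40 0 0 0;-20 0 -80 0 0 0;-30 0 -100 0 0 0;-30 0 -100 0 0 0;-30 0 -100 0 0 0;-30 0 -100 0 0 0;-30 0 -100 0 0 0;-30 0 -100 0 0 0"

```text
time: 11.75
position: [0.4824, -0.071, 0.2127]
tool_rot: [1.0, -0.002, -0.001, -0.001]
ft_force: [-0.2, 0.6, 0.2]
grip_width: 0.0389
grip_force: 0.0
```

```bash
python3 - <<'E'
from h import *
o=robot.get_obs();print(o["time"],o["position"],o["ft_force"])
p=robot.camera("top");s=robot.camera("scene")
cv2.imwrite("pics/w7.png",np.hstack([cv2.resize(p["img"][20:245,130:430],(400,300)),cv2.resize(s["img"][140:380,180:500],(400,300))])[:,:,::-1])
for t in("rack_empty","rack_full","flap_hem","bottle","jar","pipette"):print(t,[(np.round(d["xyz"],3).tolist(),round(d["p"],2)) for d in robot.tip_of(s,t)[:5]])
E
```

```text
11.75 [ 0.48235824 -0.07096106  0.21268762] [-0.15735368  0.56481874  0.22326618]
rack_empty [([0.539, 0.25, -0.001], 0.75), ([0.344, 0.112, 0.004], 0.73), ([0.267, -0.257, -0.004], 0.66), ([0.387, -0.753, -0.003], 0.65), ([0.865, -0.076, -0.15], 0.64)]
rack_full [([0.522, 0.092, 0.0], 0.84)]
flap_hem [([0.657, -0.069, 0.01], 0.46)]
bottle [([0.65, -0.226, -0.0], 0.76)]
jar [([0.65, 0.109, -0.003], 0.77)]
pipette [([0.35, -0.423, -0.002], 0.69)]
```

View pics/w7.png

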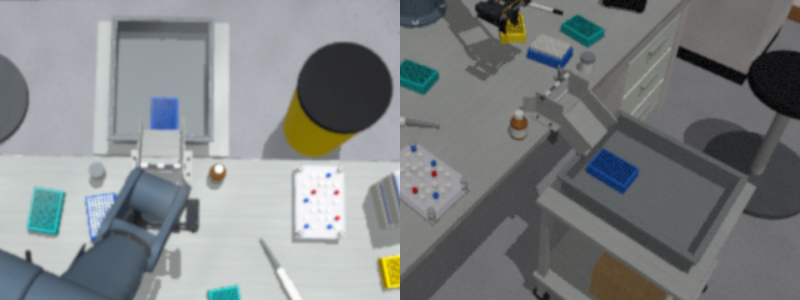

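The rack lies flat in the tub at (612,170), the flap hangs shut, and everything else is where it was.

```bash
python3 -c "
from rig import robot
print(robot.hand_in())"
```

```text
the job is handed in; nothing more can be done
None
```

I pushed the empty rack end-on through the flap and it slid into the tub; the flap is shut, the fingers are clear, nothing else I checked had moved, and the job is handed in at about 12 s (verdict not shown).

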